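# Refit the pointer knob on the sloping control unit

### The job

The sloping control unit on the bench has lost its big pointer knob. Fit the loose pointer knob on the unit's flatted shaft, flat to flat and fully home, and then turn it until its nose points at the long mark at the top of the scale; let go of it there. Leave everything else on the bench where it is.

Things in the scene. Friction and masses are not known exactly. Their poses are not given: they have to be found in the camera images.
- knob_mid (a point): Centre of the loose black pointer knob (160 g, 56 mm tall), half-way up, 28 mm above its underside, on which it stands on the bench at first. A round skirt 70 mm across, 22 mm high, bears a straight grip bar through the axis, 66 mm long, 24 mm wide, 34 mm tall (to be pinched across its 24 mm). Axes: z along the knob's axis, out of its top; x along the bar towards the nose.
- knob_nose (a point): Tip of the knob's nose, its pointer: a finger 10 mm wide, 12 mm high, sticking out of the skirt along the knob's x to 55 mm from the axis, 10 mm above the underside.
- knob_bore (a point): Centre of the knob's underside, the mouth of its D-shaped bore: 22 mm deep, 20 mm in diameter, with the flat on the nose's (+x) side, 6 mm from the axis. It fits the shaft with about 1 mm clearance all round. Axes as knob_mid.
- dial (a point): Point on the shaft's axis on top of the flange, 6 mm above the sloping panel: the centre of the knob's underside rests here when fully home (knob_mid then 28 mm out along z). Belongs to the unit, does not turn with the shaft. Axes: z out of the panel along the shaft, 35 degrees from vertical, leaning towards the robot; x up the slope to the long mark; y left along the panel.
- unit (a point): Centre of the underside of the control unit, a fixed grey wedge 240 mm wide (y), 170 mm deep (x), 30 mm high in front, 135 mm at the back, its panel sloping 35 degrees towards the robot. The shaft leaves the panel half-way up, 35 mm left of the unit's middle, 82 mm above the bench. Nothing else on the panel is higher than 9 mm.
- shaft_tip (a point): Centre of the shaft's end, 19 mm out of the flange. The metal shaft is D-shaped, 18 mm in diameter, with a flat 5 mm from the axis; its last 4 mm taper to 13.6 mm. Axes: z outwards along the shaft; x towards its flat (turns with the shaft). The dark flange at its foot (48 mm across, 6 mm high, turning too) has a flat on the same side.
- shaft (a joint): Angle of the shaft's flat, rad: 0 when it faces the long mark (up the slope), positive anticlockwise looking at the panel (towards its left, dial +y). Starts between 0.5 and 1.25. Friction holds it where it is left (about 0.06 N m to turn). Stops at -1.6 and 1.6.
- long_mark (a point): Middle of the long mark, a flat bar 22 mm long, 6 mm wide, printed on the panel straight up the slope from the shaft, 71 mm from the axis. The other marks of the scale are short (7 mm). Axes as dial.
- round_knob_mid (a point): Centre (half-way up) of another loose knob, plain and round, 64 mm across and 32 mm tall, without bar or nose; it does not belong to this job. It stands on the bench; it and the pointer knob may stand in either of two places.
- multimeter: Yellow multimeter lying on the bench, 185 x 90 x 36 mm; origin under its centre, x along its length. Leave alone.
- module_a: Metal box 110 x 60 x 40 mm with a connector at each end; origin under its centre, x along its length. Leave alone.
- module_b: Metal box 90 x 65 x 35 mm with a connector at each end; origin under its centre, x along its length. Leave alone.
- screwdriver: Screwdriver 180 mm long lying on the bench; x along it towards the tip. Leave alone.
Mind the look-alikes: they are no part of the job. What is shaped like the part that bears knob_mid but pink or turquoise is not meant.

How it is judged:
On the way, in this order (a step that is already met when the one before it is completed fails the run):
1. the pointer knob is fully home on the shaft (z of knob_mid in the frame of dial between 0.024 and 0.031 m and x of knob_mid in the frame of dial between -0.005 and 0.005 m and y of knob_mid in the frame of dial between -0.005 and 0.005 m and angle between the z axis of knob_mid and the z axis of dial, either way round below 0.1 rad), for 0.2 s.
2. with the knob home, it is turned until its nose points at the long mark (all of step 1 and y of knob_nose in the frame of dial between -0.007 and 0.007 m and x of knob_nose in the frame of dial above 0.045 m), for 0.2 s.
At the end, for the whole second after the job is handed in: The pointer knob is on the shaft and fully home (its underside within 3 mm of the flange, on the axis within 5 mm, square to the panel within 0.1 rad), the tip of its nose is within 7 mm either side of the line from the shaft through the long mark, and it is released and at rest (all of step 2 and contact force between knob and the fingers below 0.1 N and velocity of joint shaft between -0.05 and 0.05 rad/s); the robot touches nothing.
It fails at once if the plain round knob is moved more than 30 mm (distance of round_knob_mid from where it was at the start of the episode above 0.03 m).
It fails at once if the multimeter is moved more than 30 mm (distance of multimeter from where it was at the start of the episode above 0.03 m).
It fails at once if the larger metal box is moved more than 30 mm (distance of module_a from where it was at the start of the episode above 0.03 m).
It fails at once if the smaller metal box is moved more than 30 mm (distance of module_b from where it was at the start of the episode above 0.03 m).
It fails at once if the screwdriver is moved more than 30 mm (distance of screwdriver from where it was at the start of the episode above 0.03 m).
It also fails if it takes over 54 s, if anything falls off the work surface, if the arm or the gripper's body presses on something with over 40 N, if the wrist force passes 120 N, or if a joint passes its speed limit or range.

### The arm

A 7-joint arm with a two-finger parallel gripper is mounted at the origin on the work surface. World frame = base frame: x ahead of the robot, y to its left, z up, the work surface at z = 0. Lengths are in m, angles in rad, forces in N, time in s.
With the tool pointing down it reaches from about 0.4 to 0.85 m from the base axis. Payload 6.9 kg.
Tool frame: the origin (TCP) lies on the centre line of the jaws, within the pads' length; the fingertips stand 14 mm ahead of it and the grasp point (between the pads) lies 5 mm behind it; z points along the fingers, y is the line along which they close (so a half turn about z gives the same grasp; the last joint's range is limited). The gripper opens to 85 mm and grips with 20 to 120 N. Pads are 22 mm wide; open, the fingers measure 114 mm over their backs; the gripper's body (76 mm by 85 mm) begins 54 mm behind the grasp point. The pads swing forward as they close: fully open they stand 13 mm farther back than shut.
Start: joints at [1.367, 0.507, -0.238, 1.5, 0.126, 1.149, -0.155], TCP at [0.191, -0.595, 0.245] pointing down, gripper open.
Joint ranges: [-3.08, 3.08], [-0.24, 2.05], [-1.43, 1.35], [0, 2.5], [-1.52, 4.66], [0.17, 1.96], [-2.89, 2.89]. Speed limits (rad/s): [2.39, 2.39, 3.14, 3.14, 3.14, 3.14, 3.14].

### API

Orientations are given as a unit quaternion [x, y, z, w].
In Python, from workcell import env gives the robot as it stands.
- The arm moves only by the tool move_arm, never from a script. Its argument "targets" is a list of rows, each an object with "xyz": the shift along the tool's x, y, z in units of 1 m (1.0 is 1 m), a list of three; "turn": the turn, a rotation vector about the tool's x, y, z in units of 2 rad (1.0 is 2 rad), a list of three. A call has 1 to 10 rows; each row shifts and turns the commanded pose from where the row before left it, along the tool's axes as they then stand; what a row does not reach is not made up. A row lasts 1/8 s, in which the tool goes at most 62.5 mm and 10.7 degrees, less where a joint would pass 70% of its speed; a pose out of reach is approached as far as the arm can. A call with a number of a shift or a turn outside -1 to 1 is refused whole. A call with a gripper value outside its range is refused whole. "hand" is the finger opening in mm, from 0 to 85.4, set as the call begins (left out, the last holds). The fingers move at their own pace and stop on an object; "newtons" is the grip in N (left out, the last holds). Time passes only in rows, so rows that do not move let the fingers close. It gives the time, the measured TCP pose, the force, the opening and the grip force at its end, in the units of the state.
- env.sense(): the state, without advancing time (a new reading comes with each control period).
- env.snapshot(name): name is "scene" or "top" or "wrist"; returns the picture (400x640x3 uint8, red, green, blue); there is no depth.
- env.camera_model(name): a dict with "fovy" (degrees; the focal length in pixels is half the picture's height over the tangent of half this angle, whatever the lens; pixels are square), "cx", "cy" (the principal point, pixels), "R" (3x3) and "t" (3): a world point X has camera coordinates R X + t. Camera axes: x right, y down, z forward; pixel columns grow to the right and rows downward; lengths in m; the calibration is good to about 2 mm. A picture is of the moment at which its call begins: read the wrist's pose just before it. camera_model takes no time and is no camera call; for the wrist camera it gives the pose at the moment of the call.
- env.finish_job(): hands the job in; it is judged then, once.
The state is a dict: "clock": time; "qpos": joint angles; "dq": joint speeds; "joint_torque": joint torques, N m; "tool_pos": TCP position; "orientation": TCP orientation; "wrist_force": force on the tool from outside, world axes, zero at the start; "ft_torque": the same for the moment, N m; "opening": finger opening in m; "finger_force": force on a finger pad.
Only numpy, scipy, OpenCV 4.12 (cv2) and the standard library are available. Lean on these libraries where they do the work, as an engineer would, in place of code of your own. Each camera call takes 0.05 s, during which the arm holds its last target. There are 200 camera calls.

## Working session

There is one attempt and no reset: what is moved stays moved. The work goes in short steps, Python scripts to look and compute and a tool call to move; the robot and the scene stay as the last step left them, time stands still between calls to the robot, and variables do not carry over. Pictures are saved under pics/ and viewed, at most 10 in all, crops included, and the job is handed in when it is done.

Besides the shell and the picture viewer there is one more tool, called after "Call:" as name(argument=value, ...) on one line, values as JSON. move_arm: Moves the arm, as the interface text tells. Its arguments: {"type":"object","properties":{"targets":{"type":"array","items":{"type":"object","properties":{"xyz":{"type":"array","items":{"type":"number","minimum":-1,"maximum":1}},"turn":{"type":"array","items":{"type":"number","minimum":-1,"maximum":1}}}}},"hand":{"type":"number"},"newtons":{"type":"number"}},"required":["targets"]}

```bash
mkdir -p pics; python3 - <<'E'
from workcell import env
import cv2,numpy as np
for n in ("scene","top"):
    im=env.snapshot(n); cv2.imwrite(f"pics/{n}0.png",im[:,:,::-1])
    m=env.camera_model(n); print(n,m)
s=env.sense(); print(s)
E
```

```text
scene {'fovy': 43.0293164080649, 'cx': 318.27153392706805, 'cy': 192.90932889217055, 'R': array([[-0.49481603,  0.868972  , -0.0066905 ],
       [ 0.70493973,  0.39688576, -0.58782793],
       [-0.50815064, -0.29558308, -0.80895832]]), 't': array([ 0.32333899, -0.28935767,  1.63275912])}
top {'fovy': 52.36859448499575, 'cx': 319.7626335615325, 'cy': 201.8818959868168, 'R': array([[-0.01869453, -0.99958533,  0.02190178],
       [-0.98949736,  0.01535655, -0.14373293],
       [ 0.14333699, -0.02435877, -0.98937412]]), 't': array([-0.0728084 ,  0.56641894,  1.04515807])}
{'clock': 0.1, 'qpos': array([ 1.36649923,  0.50825743, -0.23752384,  1.50105667,  0.12566861,
        1.14891212, -0.15480401]), 'dq': array([-0.00064128, -0.00226387,  0.00073927, -0.00424322, -0.00082833,
        0.00185617,  0.00010491]), 'joint_torque': array([-4.50285006e-03, -6.21838403e+01, -2.19433911e+00, -2.50207222e+01,
        1.24973495e-02,  7.81359791e-03,  2.96509484e-05]), 'tool_pos': array([ 0.19034008, -0.59484352,  0.24450583]), 'orientation': array([ 9.88027556e-01,  1.54275302e-01, -1.31413685e-04, -8.14192233e-04]), 'wrist_force': array([ 0.0164094 , -0.42523747,  0.34437837]), 'ft_torque': array([-0.00373867,  0.00683545,  0.00096186]), 'finger_force': 0.0, 'opening': 0.08514096373855298}
```

View pics/scene0.png

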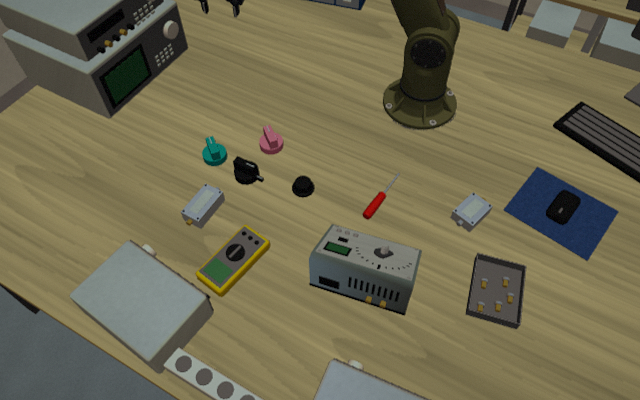

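View pics/top0.png

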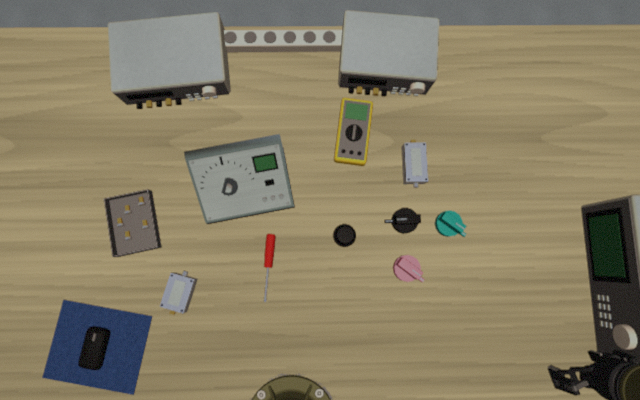

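The candidates, in top-view pixels, are the black pointer knob (404,220), the turquoise (450,223) and pink (408,268) look-alikes, and the plain round knob (344,235). I choose the black one at (404,220), with its nose apparently to the left at about (386,221). The unit is at (240,180), its shaft at about (229,186) and the long mark at about (221,160). I'll check both in a close crop.

```bash
python3 - <<'E'
import cv2,numpy as np
a=cv2.imread("pics/top0.png")
c1=cv2.resize(a[185:255,360:440],None,fx=5,fy=5,interpolation=cv2.INTER_CUBIC)
c2=cv2.resize(a[130:230,180:300],None,fx=5,fy=5,interpolation=cv2.INTER_CUBIC)
c1=cv2.convertScaleAbs(c1,alpha=2.5,beta=0)[:350,:400]
o=np.zeros((600,800,3),np.uint8)
o[:400,:480]=c2[:400,:480]; o[:280,480:]=c1[35:315,40:360]
cv2.imwrite("pics/c1.png",o)
E
```

```text
(no output)
```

View pics/c1.png

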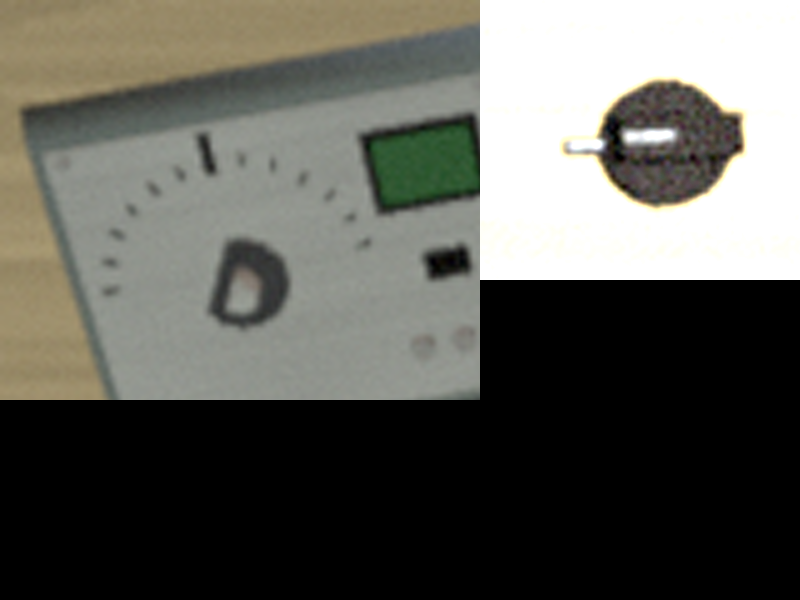

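The crop confirms the choice: a black skirt centred at (404.8,221) with its white nose line ending at (385,221.4). The D-shaft's flat faces left, and the long mark is at about (221.4,160.6). Next: localise both.

```bash
cat > h.py <<'E'
from workcell import env
import numpy as np,cv2
from scipy.optimize import least_squares
from scipy.spatial.transform import Rotation as Ro
def proj(m,X):
    c=np.atleast_2d(X)@m["R"].T+m["t"]; f=200/np.tan(np.radians(m["fovy"]/2))
    return c[:,:2]/c[:,2:]*f+[m["cx"],m["cy"]]
def ray(m,p,z):
    f=200/np.tan(np.radians(m["fovy"]/2))
    d=m["R"].T@np.array([(p[0]-m["cx"])/f,(p[1]-m["cy"])/f,1]); o=-m["R"].T@m["t"]
    return o+d*(z-o[2])/d[2]
s,c=np.sin(np.radians(35)),np.cos(np.radians(35))
N=np.array([-s,0,c]);U=np.array([c,0,s]);Y=np.array([0,1.,0]);P0=np.array([-.01,.035,.0825])
def dial(u):  # unit x,y,yaw -> origin(flange top), R
    R=Ro.from_euler("z",u[2]).as_matrix()
    return R@(P0+.006*N)+[u[0],u[1],0], R@np.c_[U,Y,N]
def pan(u,a,b,h=0):  # dial-axes coordinates, h above panel
    o,R=dial(u); return o+R@[a,b,h-.006]
E
python3 - <<'E'
from h import *
m=env.camera_model("top")
k=ray(m,(404.8,221),.022);n=ray(m,(385,221.4),.016);r=ray(m,(344,235),.03)
print("knob",k,"nose",n,np.degrees(np.arctan2(*(n-k)[1::-1])),np.linalg.norm(n-k),"round",r)
g=lambda u,v:(180+u/5,130+v/5)
# mark, flange corners, panel front-left.. from crop
pts=[(.071,0,0)]; px=[g(207,153)]
pts+=[(0,0,.025)]; px+=[g(244,282)]
f=lambda u:np.concatenate([(proj(m,[pan(u,*p) for p in pts])-px).ravel()])
s=least_squares(f,[.6,.15,.2]); print(s.x,s.fun,dial(s.x))
u=s.x
for th in (.5,.8,1.1,1.25):
    C,S=np.cos(th),np.sin(th); d=.013 
    # flange flat ends
    for w in (.019,-.019): print(th,[((q[0]-180)*5,(q[1]-130)*5) for q in proj(m,pan(u,d*C-w*S,d*S+w*C,.006))])
w=env.camera_model("wrist");print(w, env.sense()["tool_pos"])
E
```

```text
knob [ 0.51191725 -0.31292486  0.022     ] nose [ 0.51228407 -0.26003298  0.016     ] 89.60264207002587 0.053232371016759455 round [ 0.47633584 -0.14590945  0.03      ]
[0.62697291 0.11840266 0.24215622] [-0.41693087 -1.66062361  0.42403772  1.65889945] (array([0.60553075, 0.14915825, 0.08741491]), array([[ 0.79525179, -0.23979649, -0.5568413 ],
       [ 0.19642979,  0.97082318, -0.13754162],
       [ 0.57357644,  0.        ,  0.81915204]]))
0.5 [(np.float64(202.0730416768555), np.float64(282.6341647497138))]
0.5 [(np.float64(255.2783037097909), np.float64(234.53059742670249))]
0.8 [(np.float64(206.89304626595472), np.float64(294.31099295649375))]
0.8 [(np.float64(241.4051821644273), np.float64(233.90588363700957))]
1.1 [(np.float64(215.27945232620425), np.float64(304.2368089618817))]
1.1 [(np.float64(228.0385978396754), np.float64(237.02682200735254))]
1.25 [(np.float64(220.5788849520647), np.float64(308.26494441782785))]
1.25 [(np.float64(221.9348481682752), np.float64(239.91707225626286))]
{'fovy': 62.08480656842936, 'cx': 315.3599386943157, 'cy': 201.11835471210156, 'R': array([[ 3.04602946e-01, -9.52479151e-01, -7.15351461e-04],
       [-9.10951466e-01, -2.91541571e-01,  2.91840604e-01],
       [-2.78180645e-01, -8.82438570e-02, -9.56466701e-01]]), 't': array([-0.6239816 , -0.03731398,  0.37945532])} [ 0.19034008 -0.59484352  0.24450583]
```

```bash
cat >> h.py <<'E'
from scipy.linalg import logm,expm
def T(p,R):
    M=np.eye(4);M[:3,:3]=R;M[:3,3]=p;return M
def cur():
    s=env.sense();return T(s["tool_pos"],Ro.from_quat(s["orientation"]).as_matrix())
def rows(G,n,A=None):
    A=cur() if A is None else A
    D=np.linalg.inv(A)@G; E=expm(logm(D).real/n)
    print("row x%d xyz %s turn %s"%(n,np.round(E[:3,3],4),np.round(Ro.from_matrix(E[:3,:3]).as_rotvec()/2,4)),"total",np.round(D[:3,3],4))
def down(az):  # tool x azimuth
    a=np.radians(az);x=np.array([np.cos(a),np.sin(a),0]);z=np.array([0,0,-1.]);return np.c_[x,np.cross(z,x),z]
E
python3 - <<'E'
from h import *
rows(T([.512,-.345,.2],down(89.6)),10)
E
```

```text
row x10 xyz [0.0425 0.0092 0.0044] turn [-0.0001 -0.0001 -0.0627] total [ 0.3825 -0.1398  0.0447]
```

Call:
move_arm(targets=[{"xyz": [0.0425, 0.0092, 0.0044], "turn": [0, 0, -0.0627]}, {"xyz": [0.0425, 0.0092, 0.0044], "turn": [0, 0, -0.0627]}, {"xyz": [0.0425, 0.0092, 0.0044], "turn": [0, 0, -0.0627]}, {"xyz": [0.0425, 0.0092, 0.0044], "turn": [0, 0, -0.0627]}, {"xyz": [0.0425, 0.0092, 0.0044], "turn": [0, 0, -0.0627]}, {"xyz": [0.0425, 0.0092, 0.0044], "turn": [0, 0, -0.0627]}, {"xyz": [0.0425, 0.0092, 0.0044], "turn": [0, 0, -0.0627]}, {"xyz": [0.0425, 0.0092, 0.0044], "turn": [0, 0, -0.0627]}, {"xyz": [0.0425, 0.0092, 0.0044], "turn": [0, 0, -0.0627]}, {"xyz": [0.0425, 0.0092, 0.0044], "turn": [0, 0, -0.0627]}])

```text
clock: 1.35
tool_pos: [0.5125, -0.3439, 0.2006]
orientation: [0.708, 0.706, 0.0, -0.0]
wrist_force: [0.2, 0.8, -0.2]
opening: 0.0857
finger_force: 0.0
```

```bash
python3 - <<'E'
from h import *
m=env.camera_model("wrist");im=env.snapshot("wrist");s=env.sense();print(s["tool_pos"],s["qpos"],s["clock"])
print(m); print(cur()[:3,:3])
print(proj(m,[[.512,-.313,.022],[.512,-.258,.016]]))
cv2.imwrite("pics/w1.png",cv2.convertScaleAbs(im[:,:,::-1],alpha=1.6))
np.save("w1.npy",np.array([m],dtype=object),allow_pickle=True)
E
```

```text
[ 0.51506464 -0.33616107  0.20062162] [ 0.89601274  0.5732584  -0.58842179  1.58874582  0.34112991  1.08611888
  0.23185504] 1.4
{'fovy': 62.08480656842936, 'cx': 315.3599386943157, 'cy': 201.11835471210156, 'R': array([[ 9.99994968e-01, -3.03253676e-03, -9.31731208e-04],
       [-2.62930653e-03, -9.56578331e-01,  2.91463519e-01],
       [-1.77514772e-03, -2.91459602e-01, -9.56581491e-01]]), 't': array([-0.51383327, -0.35209447,  0.23771069])}
[[-1.10732099e-02  9.99938278e-01  9.07782332e-04]
 [ 9.99924642e-01  1.10682376e-02  5.31074984e-03]
 [ 5.30037450e-03  9.66520971e-04 -9.99985486e-01]]
[[314.3779751  149.57207006]
 [314.16337143  86.8999013 ]]
```

View pics/w1.png

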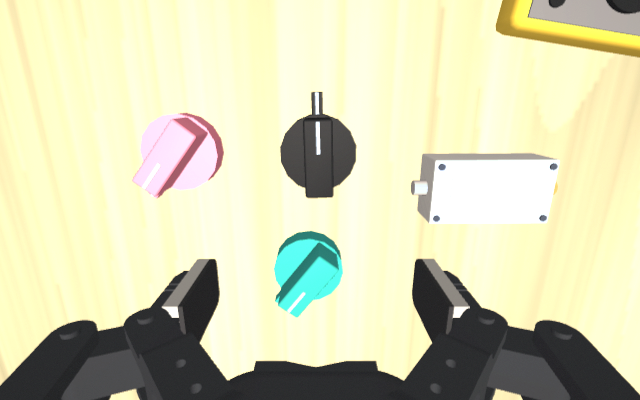

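Wrist view: the black knob's skirt is centred near (318,152), its nose tip is at (317,93), the bar runs straight down the image, and the turquoise knob is at (308,268). The arm was still settling, so I'll measure again at rest.

```bash
python3 - <<'E'
from h import *
env.snapshot("wrist"); m=env.camera_model("wrist");im=env.snapshot("wrist");s=env.sense();print(s["tool_pos"],s["clock"],abs(s["dq"]).max())
g=(im.max(2)<60).astype(np.uint8); n,l,st,ce=cv2.connectedComponentsWithStats(g)
i=[j for j in range(1,n) if abs(ce[j][0]-316)<25 and abs(ce[j][1]-150)<40 and st[j][4]>800]
print([(st[j],ce[j]) for j in i]); M=l==i[0]
for r in range(st[i[0]][1]-2,st[i[0]][1]+st[i[0]][3],8):
    xs=np.where(M[r])[0]; 
    if len(xs): print(r,xs.min(),xs.max(),(xs.min()+xs.max())/2)
x0,y0,w,h=st[i[0]][:4]
r=[(M[q].nonzero()[0].ptp() if hasattr(np.ndarray,'ptp') else np.ptp(M[q].nonzero()[0])) if M[q].any() else 0 for q in range(400)]; print("widest",np.argmax(r),max(r),x0,x0+w,y0)
E
```

```text
[ 0.51300171 -0.34219665  0.20101866] 1.5 0.06032906939160534
[(array([ 279,   99,   74,  105, 4472], dtype=int32), array([315.81127013, 159.3190966 ]))]
105 310 319 314.5
113 311 319 315.0
121 308 323 315.5
129 293 338 315.5
137 286 346 316.0
145 282 349 315.5
153 279 352 315.5
161 279 352 315.5
169 281 351 316.0
177 284 347 315.5
185 291 341 316.0
193 303 330 316.5
201 304 329 316.5Traceback (most recent call last):
  File "<stdin>", line 10, in <module>
AttributeError: `ptp` was removed from the ndarray class in NumPy 2.0. Use np.ptp(arr, ...) instead.
```

```bash
python3 - <<'E'
from h import *
m=env.camera_model("wrist")
k=ray(m,(315.7,157),.021);n=ray(m,(314.7,99),.016);b=ray(m,(316.6,203),.056);b2=ray(m,(316.,125),.056)
print(k,n,b,b2,np.degrees(np.arctan2(*(n-k)[1::-1])),np.degrees(np.arctan2(*(n-b)[1::-1])))
s=env.sense();print(s["tool_pos"],s["clock"],abs(s["dq"]).max())
for p in [T([k[0],-.3135,.12],down(90))]: rows(p,6)
E
```

```text
[ 0.51374804 -0.31819876  0.021     ] [ 0.51293614 -0.26638636  0.016     ] [ 0.51445638 -0.35234808  0.056     ] [ 0.5140356  -0.28655617  0.056     ] 90.89775812100243 91.01317366843584
[ 0.51300171 -0.34219665  0.20101866] 1.5 0.06032906939160534
row x6 xyz [0.0048 0.0001 0.0135] turn [-0.     -0.0001 -0.0002] total [0.0286 0.0007 0.0811]
```

Call:
move_arm(targets=[{"xyz": [0.004, 0.0002, 0.015]}, {"xyz": [0.004, 0.0002, 0.016]}, {"xyz": [0.004, 0.0002, 0.016]}, {"xyz": [0.004, 0.0002, 0.016]}, {"xyz": [0.004, 0.0002, 0.016]}, {"xyz": [0.003, 0, 0.016]}, {"xyz": [0, 0, 0.016]}, {"xyz": [0, 0, 0.0]}, {"xyz": [0, 0, 0]}])

```text
validation failed for argument at $.ta...
```

```bash
python3 - <<'E'
from h import *
m=env.camera_model("wrist");im=env.snapshot("wrist");s=env.sense();print(s["tool_pos"],s["clock"],abs(s["dq"]).max())
X=[[.514,-.319,.022],[.514,-.264,.016],[.514,-.352,.056],[.514,-.286,.056]]
p=proj(m,X);print(p)
o=cv2.convertScaleAbs(im[:,:,::-1],alpha=1.6).copy()
for q in p: cv2.circle(o,tuple(int(v) for v in q),3,(0,0,255),1)
cv2.imwrite("pics/w2.png",o)
rows(T([.514,-.319,.043],down(90.9)),6)
E
```

```text
[ 0.51206383 -0.34459886  0.20099025] 1.55 0.03974340192879579
[[315.97211375 158.03049274]
 [315.87353266  96.2274008 ]
 [316.07074986 202.61559264]
 [315.95477441 124.2932449 ]]
row x6 xyz [0.0043 0.0003 0.0263] turn [-0.0001 -0.     -0.0018] total [0.0256 0.0019 0.158 ]
```

View pics/w2.png

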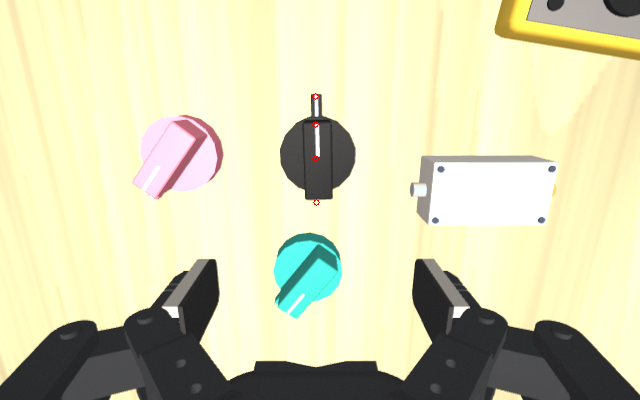

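The move was refused because the rows had no "turn". In the picture the bar end is at (318,199), 3 px short of my prediction, so the knob is at about (0.5145,-0.3165). I'll descend.

Call:
move_arm(targets=[{"xyz": [0.0056, 0.0004, 0.01], "turn": [0, 0, 0]}, {"xyz": [0.0056, 0.0004, 0.02], "turn": [0, 0, 0]}, {"xyz": [0.0056, 0.0004, 0.02], "turn": [0, 0, 0]}, {"xyz": [0.0056, 0.0004, 0.02], "turn": [0, 0, 0]}, {"xyz": [0.0056, 0.0004, 0.02], "turn": [0, 0, 0]}, {"xyz": [0, 0, 0], "turn": [0, 0, 0]}, {"xyz": [0, 0, 0], "turn": [0, 0, 0]}, {"xyz": [0, 0, 0], "turn": [0, 0, 0]}])

```text
clock: 2.55
tool_pos: [0.5144, -0.3181, 0.112]
orientation: [0.71, 0.704, 0.0, 0.001]
wrist_force: [-0.3, -0.6, 0.1]
opening: 0.0853
finger_force: 0.0
```

```bash
python3 - <<'E'
from h import *
m=env.camera_model("wrist");im=env.snapshot("wrist");s=env.sense();print(s["tool_pos"],s["clock"],abs(s["dq"]).max())
g=(im.max(2)<60).astype(np.uint8); n,l,st,ce=cv2.connectedComponentsWithStats(g)
i=[j for j in range(1,n) if abs(ce[j][0]-316)<40 and abs(ce[j][1]-180)<90 and st[j][4]>800]
for j in i:
  M=l==j; print(st[j])
  for r in range(st[j][1],st[j][1]+st[j][3],14):
    xs=np.where(M[r])[0]; 
    if len(xs): print(r,xs.min(),xs.max(),(xs.min()+xs.max())/2)
print(proj(m,[[.5145,-.3165,.022],[.5145,-.2615,.016],[.5145,-.3495,.056],[.5145,-.2835,.056]]))
rows(T([.5145,-.3165,.043],down(90.9)),5)
E
```

```text
[ 0.51440936 -0.31795651  0.11204583] 2.6 0.004264010693864796
[ 266  128  100  148 8514]
128 308 319 313.5
142 307 320 313.5
156 305 325 315.0
170 282 349 315.5
184 272 358 315.0
198 267 365 316.0
212 266 365 315.5
226 270 361 315.5
240 280 352 316.0
254 298 335 316.5
268 299 335 317.0
[[314.67567319 209.9393101 ]
 [313.94884774 128.427226  ]
 [315.07249419 277.24069472]
 [314.07681935 173.86700683]]
row x5 xyz [0.0003 0.     0.0138] turn [ 0.0001  0.0001 -0.0024] total [0.0015 0.     0.069 ]
```

Call:
move_arm(targets=[{"xyz": [0.0004, 0.0001, 0.0138], "turn": [0, 0, 0]}, {"xyz": [0.0004, 0.0001, 0.0138], "turn": [0, 0, 0]}, {"xyz": [0.0004, 0.0001, 0.0138], "turn": [0, 0, 0]}, {"xyz": [0.0004, 0.0001, 0.0138], "turn": [0, 0, 0]}, {"xyz": [0.0004, 0.0001, 0.0138], "turn": [0, 0, 0]}, {"xyz": [0, 0, 0], "turn": [0, 0, 0]}, {"xyz": [0, 0, 0], "turn": [0, 0, 0]}, {"xyz": [0, 0, 0], "turn": [0, 0, 0]}])

```text
clock: 3.6
tool_pos: [0.515, -0.3155, 0.0429]
orientation: [0.71, 0.705, 0.0, 0.0]
wrist_force: [0.2, -0.6, 0.2]
opening: 0.0854
finger_force: 0.0
```

Call:
move_arm(targets=[{"xyz": [0, 0, 0], "turn": [0, 0, 0]}, {"xyz": [0, 0, 0], "turn": [0, 0, 0]}, {"xyz": [0, 0, 0], "turn": [0, 0, 0]}, {"xyz": [0, 0, 0], "turn": [0, 0, 0]}, {"xyz": [0, 0, 0], "turn": [0, 0, 0]}, {"xyz": [0, 0, 0], "turn": [0, 0, 0]}, {"xyz": [0, 0, 0], "turn": [0, 0, 0]}, {"xyz": [0, 0, 0], "turn": [0, 0, 0]}], hand=0, newtons=60)

```text
clock: 4.6
tool_pos: [0.5149, -0.3154, 0.0426]
orientation: [0.71, 0.705, 0.0, 0.0]
wrist_force: [0.5, -0.3, 5.4]
opening: 0.0231
finger_force: 59.5
```

Gripped at 23 mm. I'll measure the nose in hand, then lift.

```bash
cat >> h.py <<'E'
def ins(u,th,dx=0,out=0,kx=0,h=.0427):
    """TCP pose with knob (kx ahead of TCP along tool x, underside h ahead of TCP) seated, shifted dx along tool x, out along axis"""
    o,R=dial(u); R=R@Ro.from_euler("z",th).as_matrix()@np.diag([1,-1,-1])
    return T(o+R@[dx-kx,0,-h-out],R)
U0=np.array([.62697291,.11840266,.24215622])
E
python3 - <<'E'
from h import *
m=env.camera_model("wrist");im=env.snapshot("wrist");A=cur()
g=(im.max(2)<60).astype(np.uint8)
for r in range(60,330,6):
    xs=np.where(g[r,260:370])[0]+260
    if len(xs): print((r,xs.min(),xs.max()),end=" ")
for kx in (-.004,-.002,0,.002,.004):
    print(kx,[proj(m,(A@[kx+.055,0,hh,1])[:3]) for hh in (.0427-.016,.0427-.01)])
B=A.copy();B[2,3]+=.2
C=np.array(B); print(A)
G=ins(U0,1.1,dx=-.1,out=.1);print(G);rows(G,10,B)
E
```

```text
(150, np.int64(303), np.int64(322)) (156, np.int64(304), np.int64(322)) (162, np.int64(304), np.int64(322)) (168, np.int64(304), np.int64(322)) (174, np.int64(304), np.int64(322)) (180, np.int64(304), np.int64(323)) (186, np.int64(292), np.int64(339)) (192, np.int64(278), np.int64(352)) (198, np.int64(272), np.int64(358)) (204, np.int64(266), np.int64(365)) (210, np.int64(261), np.int64(369)) (216, np.int64(260), np.int64(369)) (222, np.int64(260), np.int64(369)) (228, np.int64(260), np.int64(369)) (234, np.int64(260), np.int64(369)) (240, np.int64(260), np.int64(369)) (246, np.int64(260), np.int64(369)) (252, np.int64(260), np.int64(369)) (258, np.int64(260), np.int64(369)) (264, np.int64(260), np.int64(369)) (270, np.int64(260), np.int64(369)) (276, np.int64(260), np.int64(369)) (282, np.int64(260), np.int64(369)) (288, np.int64(260), np.int64(369)) (294, np.int64(260), np.int64(369)) (300, np.int64(260), np.int64(369)) (306, np.int64(260), np.int64(369)) (312, np.int64(260), np.int64(369)) (318, np.int64(260), np.int64(369)) (324, np.int64(260), np.int64(369)) -0.004 [array([[314.
[... 277 characters left out ...]
, array([[314.37122772, 138.58610916]])]
0.004 [array([[314.32213496, 135.66244581]]), array([[314.36645413, 134.36356668]])]
[[ 7.00716372e-03  9.99975289e-01  5.67485961e-04  5.14928113e-01]
 [ 9.99975425e-01 -7.00703656e-03 -2.25755442e-04 -3.15404543e-01]
 [-2.21773469e-04  5.69053920e-04 -9.99999813e-01  4.25507071e-02]
 [ 0.00000000e+00  0.00000000e+00  0.00000000e+00  1.00000000e+00]]
[[ 0.14701473  0.81750501  0.5568413   0.51136803]
 [ 0.95430455 -0.26530196  0.13754162  0.03410061]
 [ 0.26017205  0.51117554 -0.81915204  0.1782907 ]
 [ 0.          0.          0.          1.        ]]
row x10 xyz [ 0.034  -0.0059  0.0093] turn [-0.0286  0.0108  0.0107] total [ 0.3495 -0.006   0.0642]
```

Call:
move_arm(targets=[{"xyz": [0, 0, -0.005], "turn": [0, 0, 0]}, {"xyz": [0, 0, -0.015], "turn": [0, 0, 0]}, {"xyz": [0, 0, -0.03], "turn": [0, 0, 0]}, {"xyz": [0, 0, -0.03], "turn": [0, 0, 0]}, {"xyz": [0, 0, -0.03], "turn": [0, 0, 0]}, {"xyz": [0, 0, -0.03], "turn": [0, 0, 0]}, {"xyz": [0, 0, -0.03], "turn": [0, 0, 0]}, {"xyz": [0, 0, -0.02], "turn": [0, 0, 0]}, {"xyz": [0, 0, -0.01], "turn": [0, 0, 0]}, {"xyz": [0, 0, 0], "turn": [0, 0, 0]}])

```text
clock: 5.9
tool_pos: [0.5147, -0.3153, 0.2428]
orientation: [0.71, 0.705, 0.0, 0.0]
wrist_force: [-0.9, -0.6, -1.1]
opening: 0.0232
finger_force: 58.9
```

Call:
move_arm(targets=[{"xyz": [0.034, -0.0059, 0.0093], "turn": [-0.0286, 0.0108, 0.0107]}, {"xyz": [0.034, -0.0059, 0.0093], "turn": [-0.0286, 0.0108, 0.0107]}, {"xyz": [0.034, -0.0059, 0.0093], "turn": [-0.0286, 0.0108, 0.0107]}, {"xyz": [0.034, -0.0059, 0.0093], "turn": [-0.0286, 0.0108, 0.0107]}, {"xyz": [0.034, -0.0059, 0.0093], "turn": [-0.0286, 0.0108, 0.0107]}, {"xyz": [0.034, -0.0059, 0.0093], "turn": [-0.0286, 0.0108, 0.0107]}, {"xyz": [0.034, -0.0059, 0.0093], "turn": [-0.0286, 0.0108, 0.0107]}, {"xyz": [0.034, -0.0059, 0.0093], "turn": [-0.0286, 0.0108, 0.0107]}, {"xyz": [0.034, -0.0059, 0.0093], "turn": [-0.0286, 0.0108, 0.0107]}, {"xyz": [0.034, -0.0059, 0.0093], "turn": [-0.0286, 0.0108, 0.0107]}])

```text
clock: 7.15
tool_pos: [0.4991, -0.034, 0.1772]
orientation: [0.751, 0.616, 0.211, 0.109]
wrist_force: [0.4, 0.3, -1.4]
opening: 0.0228
finger_force: 58.9
```

Call:
move_arm(targets=[{"xyz": [0, 0, 0], "turn": [0, 0, 0]}, {"xyz": [0, 0, 0], "turn": [0, 0, 0]}, {"xyz": [0, 0, 0], "turn": [0, 0, 0]}, {"xyz": [0, 0, 0], "turn": [0, 0, 0]}, {"xyz": [0, 0, 0], "turn": [0, 0, 0]}, {"xyz": [0, 0, 0], "turn": [0, 0, 0]}, {"xyz": [0, 0, 0], "turn": [0, 0, 0]}])

```text
clock: 8.02
tool_pos: [0.5003, -0.0345, 0.1782]
orientation: [0.751, 0.616, 0.211, 0.11]
wrist_force: [-0.9, 0.0, -1.1]
opening: 0.023
finger_force: 58.9
```

```bash
python3 - <<'E'
from h import *
import pickle
m=env.camera_model("wrist");im=env.snapshot("wrist");s=env.sense();print(s["tool_pos"],s["qpos"],s["clock"],abs(s["dq"]).max())
pickle.dump((m,im,cur()),open("w3.pkl","wb"))
print(proj(m,[pan(U0,.071,0),pan(U0,0,0,.006),pan(U0,0,0,.025)]))
rows(ins(U0,1.1,dx=-.1,out=.1),1)
cv2.imwrite("pics/w3.png",cv2.convertScaleAbs(im[:,:,::-1],alpha=1.5))
E
```

```text
[ 0.50027544 -0.03445816  0.17816968] [ 0.77001096  0.31980938 -0.83558801  2.31127421  0.78661735  0.18775745
 -0.9251756 ] 8.075 0.0019203495424709725
[[ 433.41814682 -110.1535257 ]
 [ 334.87446524  -54.56165504]
 [ 333.20905265  -65.09268714]]
row x1 xyz [ 0.0683 -0.0051  0.0114] turn [-0.0549  0.036   0.0184] total [ 0.0683 -0.0051  0.0114]
```

View pics/w3.png

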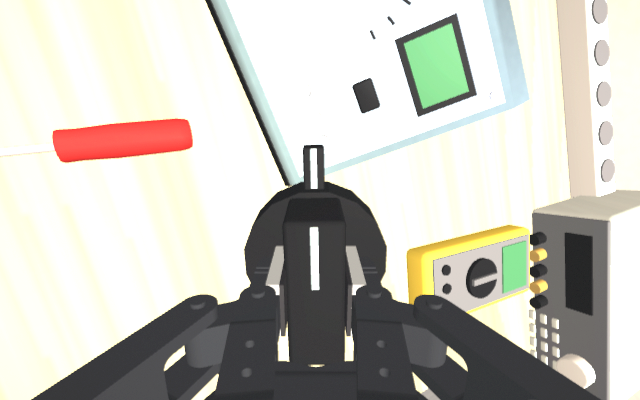

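The wrist view shows the knob held nose-up at (314,150). The unit's right part is at the top (screen at (437,65)) and the shaft is out of view. Joint 6 is near its limit, which cut the tilt short, so I'll look at the dial with the tool vertical instead.

```bash
python3 - <<'E'
from h import *
G=T([.535,.065,.25],down(50));rows(G,9)
m=env.camera_model("wrist");A=cur();Mr=T(m["t"],m["R"])@A  # cam<-tool
M2=Mr@np.linalg.inv(G);m2=dict(m,R=M2[:3,:3],t=M2[:3,3])
print(proj(m2,[pan(U0,.071,0),pan(U0,0,0,.006),pan(U0,0,0,.025)]))
E
```

```text
row x9 xyz [ 0.0128  0.0007 -0.0066] turn [ 0.0214 -0.0164  0.0273] total [ 0.115   0.0395 -0.0385]
[[369.72571276 -34.27170284]
 [314.84532373  54.5256558 ]
 [306.46911821  64.3072358 ]]
```

```bash
python3 - <<'E'
from h import *
m=env.camera_model("wrist");A=cur();Mr=T(m["t"],m["R"])@A
for p,az in (([.52,.05,.30],50),([.52,.08,.3],30),([.53,.1,.32],30)):
    G=T(p,down(az));M2=Mr@np.linalg.inv(G);m2=dict(m,R=M2[:3,:3],t=M2[:3,3])
    print(p,az,proj(m2,[pan(U0,.071,0),pan(U0,0,0,.006),pan(U0,0,0,.025)]).round()); rows(G,9)
E
```

```text
[0.52, 0.05, 0.3] 50 [[363. -41.]
 [317.  37.]
 [310.  45.]]
row x9 xyz [ 0.0114  0.0012 -0.0124] turn [ 0.0214 -0.0164  0.0273] total [ 0.1072  0.0508 -0.0911]
[0.52, 0.08, 0.3] 30 [[315. -22.]
 [297.  63.]
 [293.  73.]]
row x9 xyz [ 0.0144 -0.0024 -0.0127] turn [ 0.0186 -0.0203  0.0463] total [ 0.1363  0.0443 -0.0882]
[0.53, 0.1, 0.32] 30 [[329.  11.]
 [310.  84.]
 [307.  95.]]
row x9 xyz [ 0.0173 -0.0022 -0.0146] turn [ 0.0186 -0.0203  0.0463] total [ 0.1609  0.0573 -0.0995]
```

```bash
python3 - <<'E'
from h import *
rows(T([.542,.107,.32],down(30)),10)
E
```

```text
row x10 xyz [ 0.0168 -0.0015 -0.0128] turn [ 0.0168 -0.0183  0.0417] total [ 0.1695  0.0663 -0.0934]
```

Call:
move_arm(targets=[{"xyz": [0.0168, -0.0015, -0.0128], "turn": [0.0168, -0.0183, 0.0417]}, {"xyz": [0.0168, -0.0015, -0.0128], "turn": [0.0168, -0.0183, 0.0417]}, {"xyz": [0.0168, -0.0015, -0.0128], "turn": [0.0168, -0.0183, 0.0417]}, {"xyz": [0.0168, -0.0015, -0.0128], "turn": [0.0168, -0.0183, 0.0417]}, {"xyz": [0.0168, -0.0015, -0.0128], "turn": [0.0168, -0.0183, 0.0417]}, {"xyz": [0.0168, -0.0015, -0.0128], "turn": [0.0168, -0.0183, 0.0417]}, {"xyz": [0.0168, -0.0015, -0.0128], "turn": [0.0168, -0.0183, 0.0417]}, {"xyz": [0.0168, -0.0015, -0.0128], "turn": [0.0168, -0.0183, 0.0417]}, {"xyz": [0.0168, -0.0015, -0.0128], "turn": [0.0168, -0.0183, 0.0417]}, {"xyz": [0.0168, -0.0015, -0.0128], "turn": [0.0168, -0.0183, 0.0417]}])

```text
clock: 9.32
tool_pos: [0.5421, 0.1075, 0.3198]
orientation: [0.966, 0.257, -0.001, -0.001]
wrist_force: [0.6, -0.1, -1.0]
opening: 0.023
finger_force: 58.9
```

Call:
move_arm(targets=[{"xyz": [0, 0, 0], "turn": [0, 0, 0]}, {"xyz": [0, 0, 0], "turn": [0, 0, 0]}, {"xyz": [0, 0, 0], "turn": [0, 0, 0]}, {"xyz": [0, 0, 0], "turn": [0, 0, 0]}, {"xyz": [0, 0, 0], "turn": [0, 0, 0]}, {"xyz": [0, 0, 0], "turn": [0, 0, 0]}, {"xyz": [0, 0, 0], "turn": [0, 0, 0]}])

```text
clock: 10.2
tool_pos: [0.5418, 0.1068, 0.3193]
orientation: [0.966, 0.258, -0.001, -0.0]
wrist_force: [-1.2, -0.4, -0.9]
opening: 0.023
finger_force: 58.9
```

```bash
python3 - <<'E'
from h import *
import pickle
m=env.camera_model("wrist");im=env.snapshot("wrist");s=env.sense();print(s["tool_pos"],s["qpos"],s["clock"],abs(s["dq"]).max())
pickle.dump((m,im,cur()),open("w4.pkl","wb"))
print(proj(m,[pan(U0,.071,0),pan(U0,0,0,.006),pan(U0,0,0,.025)]))
o=im[:200,180:500,::-1]
cv2.imwrite("pics/w4.png",cv2.resize(o,(800,500),interpolation=cv2.INTER_CUBIC))
E
```

```text
[0.54183612 0.10678414 0.31936467] [ 0.30487163  0.4212936  -0.83362436  1.5597541   0.31870885  1.30379895
 -1.61825089] 10.25 0.0018450779775935511
[[329.37813617  27.64945831]
 [310.83549608  98.08623597]
 [307.66485526 108.9820267 ]]
```

View pics/w4.png

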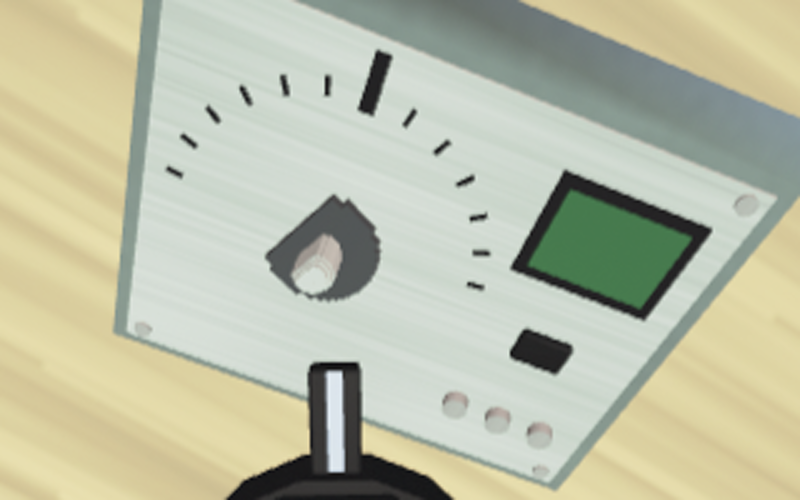

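The dial is clear. In full-image pixels: long mark centre (330,33), shaft tip (305.6,110.8), flange flat edge from (287,103) to (314,79), nose tip (314.2,145). Now fitting the unit pose and shaft angle.

```bash
cat > fit.py <<'E'
from h import *
import pickle
m,im,A=pickle.load(open("w4.pkl","rb"));mt=env.camera_model("top")
g=lambda a:np.array([(180+x/2.5-.3,y/2.5-.3) for x,y in a])
def unit(u,P): return Ro.from_euler("z",u[2]).apply(P)+[u[0],u[1],0]
obs=g([(385,53),(367,113),(314,277),(116,333),(555,489),(777,195)]); fl=g([(267,257),(335,197)])
def pred(u): return np.r_[proj(m,[pan(u,.082,0),pan(u,.060,0),pan(u,0,0,.025)]),proj(m,unit(u,np.array([[-.085,.12,.03],[-.085,-.12,.03],[.065,-.12,.135]])))]
W=np.array([1,1,.7,.5,.5,.4])[:,None]
def res(v):
    u=v[:3];th,d=v[3:5]; w=np.sqrt(.024**2-d**2);C,S=np.cos(th),np.sin(th)
    F=[pan(u,d*C-k*S,d*S+k*C,.006) for k in (w,-w)]
    return np.r_[((pred(u)-obs)*W).ravel(),(proj(m,F)-fl).ravel()]
if __name__=="__main__":
    s=least_squares(res,[*U0,1.1,.013]);print(s.x.round(4),s.fun.round(1),dial(s.x[:3])[0])
    tw=proj(mt,[pan(s.x[:3],.071,0),pan(s.x[:3],0,0,.025)]);print(tw,"obs",(221.4,160.6),(228.8,186.4))
    print("shaft tip only:",ray(m,obs[2],dial(s.x[:3])[0][2]+.019*c),(dial(s.x[:3])[0]+.019*dial(s.x[:3])[1][:,2]))
    np.save("u.npy",s.x)
E
python3 fit.py
```

```text
[0.6209 0.1187 0.171  1.0715 0.0124] [ 0.5 -0.8 -0.2 -1.  -1.2  0.5 -0.9 -0.3 -0.2  0.6  4.3 -0.4 -0.4  0.1
 -0.7  2.1] [0.60174579 0.15094753 0.08741491]
[[221.97310933 160.05413167]
 [228.18640753 189.6155619 ]] obs (221.4, 160.6) (228.8, 186.4)
shaft tip only: [0.59249114 0.147876   0.1029788 ] [0.59100673 0.14909335 0.1029788 ]
```

```bash
sed -i 's/\[1,1,.7,.5,.5,.4\]/[1,1,1,.3,.3,0]/' fit.py; python3 fit.py; sed 's/\[1,1,1,.3,.3,0\]/[1,1,1,0,0,0]/;s/np.save.*//' fit.py > f2.py; python3 f2.py
```

```text
[0.6217 0.1182 0.1819 1.07   0.0129] [ 0.7 -1.1  0.2 -1.1 -0.8  0.8 -0.2  0.1  0.4  0.1  0.  -0.   0.3 -0.1
 -0.6  1.9] [0.60213405 0.15015446 0.08741491]
[[222.02806534 159.94774973]
 [228.55174867 189.4502565 ]] obs (221.4, 160.6) (228.8, 186.4)
shaft tip only: [0.59249114 0.147876   0.1029788 ] [0.59141584 0.14818334 0.1029788 ]
[0.6218 0.1181 0.185  1.0675 0.013 ] [ 0.6 -1.1  0.2 -1.1 -0.6  0.9 -0.   0.   0.  -0.   0.  -0.   0.4 -0.1
 -0.6  1.9] [0.60214766 0.1500275  0.08741491]
[[222.00330576 159.95638   ]
 [228.61578994 189.44159108]] obs (221.4, 160.6) (228.8, 186.4)
shaft tip only: [0.59249114 0.147876   0.1029788 ] [0.59143562 0.14802311 0.1029788 ]
```

```bash
cat >> h.py <<'E'
U1=np.array([.6226,.1183,.183]);TH=1.07
E
python3 - <<'E'
from h import *
G=ins(U1,TH,out=.06,kx=-.0005);print(G);rows(G,10)
A=cur();L=logm(np.linalg.inv(A)@G).real;o,R=dial(U1)
for k in range(0,11,2):
    X=A@expm(L*k/10)
    print(k,[(R.T@((X@[*q,1])[:3]-o)).round(3) for q in ((0,0,.0427),(.055,0,.037))])
E
```

```text
[[ 0.22709437  0.79393534  0.56399896  0.54520453]
 [ 0.93412506 -0.34134333  0.10437961  0.14001677]
 [ 0.27538794  0.50314154 -0.81915204  0.17167952]
 [ 0.          0.          0.          1.        ]]
row x10 xyz [-0.0002 -0.005   0.0144] turn [-0.0203  0.0238 -0.0353] total [ 0.0197 -0.027   0.1477]
0 [array([ 0.053, -0.032,  0.194]), array([ 0.098, -0.013,  0.169])]
2 [array([ 0.038, -0.024,  0.169]), array([0.083, 0.001, 0.151])]
4 [array([ 0.025, -0.018,  0.143]), array([0.068, 0.015, 0.131])]
6 [array([ 0.014, -0.012,  0.116]), array([0.053, 0.027, 0.11 ])]
8 [array([ 0.006, -0.006,  0.088]), array([0.039, 0.038, 0.089])]
10 [array([0.  , 0.  , 0.06]), array([0.027, 0.049, 0.066])]
```

Call:
move_arm(targets=[{"xyz": [-0.0002, -0.005, 0.0144], "turn": [-0.0203, 0.0238, -0.0353]}, {"xyz": [-0.0002, -0.005, 0.0144], "turn": [-0.0203, 0.0238, -0.0353]}, {"xyz": [-0.0002, -0.005, 0.0144], "turn": [-0.0203, 0.0238, -0.0353]}, {"xyz": [-0.0002, -0.005, 0.0144], "turn": [-0.0203, 0.0238, -0.0353]}, {"xyz": [-0.0002, -0.005, 0.0144], "turn": [-0.0203, 0.0238, -0.0353]}, {"xyz": [-0.0002, -0.005, 0.0144], "turn": [-0.0203, 0.0238, -0.0353]}, {"xyz": [-0.0002, -0.005, 0.0144], "turn": [-0.0203, 0.0238, -0.0353]}, {"xyz": [-0.0002, -0.005, 0.0144], "turn": [-0.0203, 0.0238, -0.0353]}, {"xyz": [-0.0002, -0.005, 0.0144], "turn": [-0.0203, 0.0238, -0.0353]}, {"xyz": [-0.0002, -0.005, 0.0144], "turn": [-0.0203, 0.0238, -0.0353]}])

```text
clock: 11.5
tool_pos: [0.5464, 0.1339, 0.1822]
orientation: [0.791, 0.54, 0.256, 0.128]
wrist_force: [0.4, -1.2, -2.0]
opening: 0.023
finger_force: 58.9
```

Call:
move_arm(targets=[{"xyz": [0, 0, 0], "turn": [0, 0, 0]}, {"xyz": [0, 0, 0], "turn": [0, 0, 0]}, {"xyz": [0, 0, 0], "turn": [0, 0, 0]}, {"xyz": [0, 0, 0], "turn": [0, 0, 0]}, {"xyz": [0, 0, 0], "turn": [0, 0, 0]}])

```text
clock: 12.12
tool_pos: [0.5471, 0.1335, 0.1829]
orientation: [0.792, 0.539, 0.256, 0.129]
wrist_force: [0.1, -0.2, -2.1]
opening: 0.023
finger_force: 58.9
```

```bash
python3 - <<'E'
from h import *
s=env.sense();print(s["qpos"],s["clock"],abs(s["dq"]).max())
G=ins(U1,TH,out=.06,kx=-.0005);rows(G,3)
E
```

```text
[ 0.04982472  0.33187511 -0.53309939  2.27773944  1.58336655  0.31770187
 -2.27653715] 12.125 0.0076474292202520335
row x3 xyz [ 0.0008 -0.0031  0.0029] turn [-0.002   0.0065 -0.0083] total [ 0.0025 -0.0094  0.0088]
```

Call:
move_arm(targets=[{"xyz": [0.0008, -0.0031, 0.0029], "turn": [-0.002, 0.0065, -0.0083]}, {"xyz": [0.0008, -0.0031, 0.0029], "turn": [-0.002, 0.0065, -0.0083]}, {"xyz": [0.0008, -0.0031, 0.0029], "turn": [-0.002, 0.0065, -0.0083]}, {"xyz": [0, 0, 0], "turn": [0, 0, 0]}, {"xyz": [0, 0, 0], "turn": [0, 0, 0]}, {"xyz": [0, 0, 0], "turn": [0, 0, 0]}, {"xyz": [0, 0, 0], "turn": [0, 0, 0]}])

```text
clock: 13.0
tool_pos: [0.5451, 0.1401, 0.1718]
orientation: [0.772, 0.559, 0.272, 0.129]
wrist_force: [0.3, -0.3, -1.1]
opening: 0.0228
finger_force: 58.9
```

```bash
python3 - <<'E'
from h import *
m=env.camera_model("wrist");im=env.snapshot("wrist")
s=env.sense();print(s["qpos"],s["clock"],abs(s["dq"]).max())
G=ins(U1,TH,out=.06,kx=-.0005);rows(G,3)
a=cv2.convertScaleAbs(im[:,:,::-1],alpha=1.3)
b=env.snapshot("scene")[:,:,::-1][200:330,290:450]
cv2.imwrite("pics/w5.png",np.r_[a[:300],np.c_[cv2.resize(b,(369,300),interpolation=cv2.INTER_CUBIC),np.zeros((300,271,3),np.uint8)]])
print(proj(m,[pan(U1,.082,0),pan(U1,.06,0)]))
E
```

```text
[ 0.09129453  0.36403998 -0.59338016  2.32138917  1.87099821  0.34489455
 -2.50955186] 13.05 0.0030687690299761004
row x3 xyz [-0.      0.      0.0001] turn [0.     0.     0.0001] total [-0.      0.      0.0002]Traceback (most recent call last):
  File "<stdin>", line 7, in <module>
    res = self.concatenate(tuple(objs), axis=axis)
ValueError: all the input array dimensions except for the concatenation axis must match exactly, but along dimension 1, the array at index 0 has size 369 and the array at index 1 has size 271
```

The pose is within 0.2 mm, so I'll advance to just short of the tip and then push slowly, watching the force.

Call:
move_arm(targets=[{"xyz": [0, 0, 0.009], "turn": [0, 0, 0]}, {"xyz": [0, 0, 0.009], "turn": [0, 0, 0]}, {"xyz": [0, 0, 0.009], "turn": [0, 0, 0]}, {"xyz": [0, 0, 0.008], "turn": [0, 0, 0]}, {"xyz": [0, 0, 0], "turn": [0, 0, 0]}, {"xyz": [0, 0, 0], "turn": [0, 0, 0]}, {"xyz": [0, 0, 0], "turn": [0, 0, 0]}])

```text
clock: 13.98
tool_pos: [0.5647, 0.1437, 0.1432]
orientation: [0.772, 0.559, 0.272, 0.129]
wrist_force: [0.5, 0.0, -1.9]
opening: 0.0233
finger_force: 58.9
```

```bash
cat > st.py <<'E'
from h import *
s=env.sense();A=cur();print("q",s["qpos"].round(3),s["clock"])
print("F tool",(A[:3,:3].T@s["wrist_force"]).round(1),"M tool",(A[:3,:3].T@s["ft_torque"]).round(2),"open",s["opening"])
o,R=dial(U1);X=A@[-.0005,0,.0427,1];print("bore in dial",(R.T@(X[:3]-o)).round(4),"ang x",np.arctan2(*(R.T@A[:3,0])[1::-1]),"tilt",(R.T@A[:3,2]).round(3))
E
python3 st.py
python3 - <<'E'
from h import *
im=env.snapshot("scene")[:,:,::-1][215:315,300:430]
w=cv2.convertScaleAbs(env.snapshot("wrist")[:,:,::-1],alpha=1.3)
o=np.zeros((600,800,3),np.uint8);o[:600,:780]=cv2.resize(im,(780,600),interpolation=cv2.INTER_CUBIC);o[:200,480:800]=cv2.resize(w,(320,200))
cv2.imwrite("pics/w5.png",o)
E
```

```text
q [ 0.11   0.459 -0.636  2.31   1.99   0.423 -2.608] 13.975
F tool [-0.4 -0.5  1.9] M tool [ 0.77 -0.42  0.  ] open 0.0232760381990391
bore in dial [-0.0001  0.      0.0253] ang x 1.0706126515724326 tilt [ 0. -0. -1.]
```

View pics/w5.png

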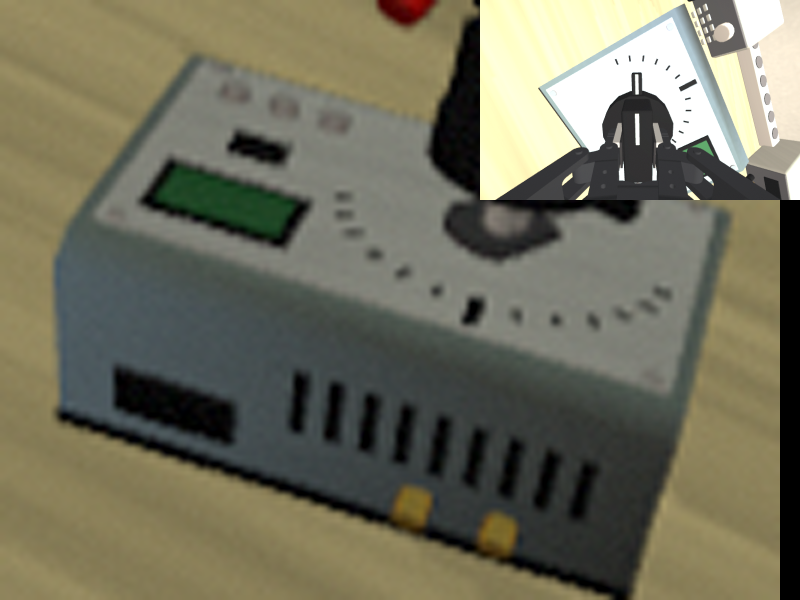

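The scene crop shows the shaft directly under the knob, which stands just clear of it. I'll start the insertion.

Call:
move_arm(targets=[{"xyz": [0, 0, 0.003], "turn": [0, 0, 0]}, {"xyz": [0, 0, 0.003], "turn": [0, 0, 0]}, {"xyz": [0, 0, 0.002], "turn": [0, 0, 0]}, {"xyz": [0, 0, 0.002], "turn": [0, 0, 0]}, {"xyz": [0, 0, 0], "turn": [0, 0, 0]}])

```text
clock: 14.7
tool_pos: [0.5704, 0.1451, 0.1346]
orientation: [0.772, 0.56, 0.272, 0.129]
wrist_force: [0.2, 1.4, -1.8]
opening: 0.0234
finger_force: 58.8
```

```bash
python3 st.py
```

```text
q [ 0.113  0.487 -0.645  2.305  2.016  0.444 -2.626] 14.7
F tool [ 0.8 -1.2  1.8] M tool [ 0.82 -0.08  0.01] open 0.023350424280830003
bore in dial [-0.0003  0.0004  0.0149] ang x 1.070672437537006 tilt [-0.     0.001 -1.   ]
```

Call:
move_arm(targets=[{"xyz": [0, 0, 0.002], "turn": [0, 0, 0]}, {"xyz": [0, 0, 0.002], "turn": [0, 0, 0]}, {"xyz": [0, 0, 0.002], "turn": [0, 0, 0]}, {"xyz": [0, 0, 0], "turn": [0, 0, 0]}])

```text
clock: 15.2
tool_pos: [0.5737, 0.1457, 0.1296]
orientation: [0.772, 0.56, 0.271, 0.129]
wrist_force: [0.4, 2.5, -3.3]
opening: 0.0231
finger_force: 58.7
```

```bash
python3 st.py
```

```text
q [ 0.114  0.503 -0.649  2.302  2.03   0.456 -2.636] 15.2
F tool [ 1.5 -2.2  3.2] M tool [1.02 0.31 0.01] open 0.023071048881165103
bore in dial [-0.0003  0.0004  0.0089] ang x 1.0706740770995669 tilt [-0.001  0.001 -1.   ]
```

Call:
move_arm(targets=[{"xyz": [0.0003, -0.0004, 0.002], "turn": [0, 0, 0]}, {"xyz": [0, 0, 0.002], "turn": [0, 0, 0]}, {"xyz": [0, 0, 0.002], "turn": [0, 0, 0]}, {"xyz": [0, 0, 0.002], "turn": [0, 0, 0]}, {"xyz": [0, 0, 0.001], "turn": [0, 0, 0]}, {"xyz": [0, 0, 0], "turn": [0, 0, 0]}])

```text
clock: 15.95
tool_pos: [0.5783, 0.1467, 0.1228]
orientation: [0.772, 0.56, 0.272, 0.129]
wrist_force: [-7.9, 0.9, 8.9]
opening: 0.0231
finger_force: 60.4
```

```bash
python3 st.py
```

```text
q [ 0.115  0.525 -0.655  2.298  2.05   0.475 -2.65 ] 15.95
F tool [  1.5  -2.1 -11.7] M tool [ 0.87 -0.01  0.04] open 0.023138787412905655
bore in dial [-0.0003  0.0005  0.0006] ang x 1.071049379842745 tilt [ 0.001 -0.    -1.   ]
```

Home, with a 12 N axial reaction at zero gap. Now I'll turn in stages, watching joint 7.

Call:
move_arm(targets=[{"xyz": [0, 0, -0.0003], "turn": [0, 0, 0.03]}, {"xyz": [0, 0, 0], "turn": [0, 0, 0.04]}, {"xyz": [0, 0, 0], "turn": [0, 0, 0.04]}, {"xyz": [0, 0, 0], "turn": [0, 0, 0.04]}, {"xyz": [0, 0, 0], "turn": [0, 0, 0]}])

```text
clock: 16.58
tool_pos: [0.5788, 0.1468, 0.1232]
orientation: [0.847, 0.437, 0.288, 0.087]
wrist_force: [-3.9, 1.0, 6.8]
opening: 0.0231
finger_force: 60.1
```

```bash
python3 st.py
```

```text
q [ 0.204  0.56  -0.796  2.296  1.976  0.551 -2.866] 16.575
F tool [ 1.9 -0.6 -7.6] M tool [ 0.65 -0.05  0.07] open 0.023106188087869753
bore in dial [0.0002 0.0006 0.0006] ang x 0.7694092696120187 tilt [ 0.001 -0.    -1.   ]
```

Joint 7 is at its limit, so I'll regrip: release, back off, turn the tool half round and pinch again.

Call:
move_arm(targets=[{"xyz": [0, 0, 0], "turn": [0, 0, 0]}, {"xyz": [0, 0, 0], "turn": [0, 0, 0]}, {"xyz": [0, 0, 0], "turn": [0, 0, 0]}, {"xyz": [0, 0, -0.004], "turn": [0, 0, 0]}, {"xyz": [0, 0, -0.008], "turn": [0, 0, 0]}, {"xyz": [0, 0, -0.012], "turn": [0, 0, 0]}, {"xyz": [0, 0, -0.012], "turn": [0, 0, 0]}, {"xyz": [0, 0, -0.012], "turn": [0, 0, 0]}, {"xyz": [0, 0, 0], "turn": [0, 0, 0]}], hand=60)

```text
clock: 17.7
tool_pos: [0.5512, 0.1416, 0.1633]
orientation: [0.847, 0.438, 0.289, 0.088]
wrist_force: [-0.2, 0.6, -0.4]
opening: 0.06
finger_force: 0.0
```

```bash
python3 st.py
```

```text
q [ 0.212  0.427 -0.778  2.318  1.846  0.452 -2.775] 17.7
F tool [ 0.2 -0.7  0.3] M tool [ 0.39 -0.42 -0.01] open 0.059951042087670964
bore in dial [0.0002 0.0005 0.0496] ang x 0.7709836973101402 tilt [ 0.002 -0.001 -1.   ]
```

Call:
move_arm(targets=[{"xyz": [0, 0, 0], "turn": [0, 0, -0.08]}, {"xyz": [0, 0, 0], "turn": [0, 0, -0.0873]}, {"xyz": [0, 0, 0], "turn": [0, 0, -0.0873]}, {"xyz": [0, 0, 0], "turn": [0, 0, -0.0873]}, {"xyz": [0, 0, 0], "turn": [0, 0, -0.0873]}, {"xyz": [0, 0, 0], "turn": [0, 0, -0.0873]}, {"xyz": [0, 0, 0], "turn": [0, 0, -0.0873]}, {"xyz": [0, 0, 0], "turn": [0, 0, -0.0873]}])

```text
clock: 18.7
tool_pos: [0.5514, 0.1416, 0.1618]
orientation: [0.372, 0.878, 0.165, 0.251]
wrist_force: [-0.0, 1.0, 0.5]
opening: 0.0598
finger_force: 0.0
```

```bash
python3 st.py
```

```text
q [-2.000e-03  3.770e-01 -4.700e-01  2.320e+00  1.995e+00  3.150e-01
 -1.545e+00] 18.7
F tool [ 0.7  0.9 -0.3] M tool [0.53 0.36 0.01] open 0.05979012396714502
bore in dial [0.     0.0004 0.0482] ang x 2.158332703880999 tilt [-0. -0. -1.]
```

Call:
move_arm(targets=[{"xyz": [0, 0, 0], "turn": [0, 0, -0.087]}, {"xyz": [0, 0, 0], "turn": [0, 0, -0.087]}, {"xyz": [0, 0, 0], "turn": [0, 0, -0.087]}, {"xyz": [0, 0, 0], "turn": [0, 0, -0.087]}, {"xyz": [0, 0, 0], "turn": [0, 0, -0.087]}, {"xyz": [0, 0, 0], "turn": [0, 0, -0.087]}, {"xyz": [0, 0, 0], "turn": [0, 0, -0.087]}, {"xyz": [0, 0, 0], "turn": [0, 0, -0.087]}, {"xyz": [0, 0, 0], "turn": [0, 0, -0.087]}, {"xyz": [0, 0, 0], "turn": [0, 0, -0.087]}])

```text
clock: 19.95
tool_pos: [0.5514, 0.1417, 0.1618]
orientation: [-0.432, 0.85, -0.085, 0.288]
wrist_force: [0.7, 0.5, 0.7]
opening: 0.06
finger_force: 0.0
```

Call:
move_arm(targets=[{"xyz": [0, 0, 0], "turn": [0, 0, 0]}, {"xyz": [0, 0, 0], "turn": [0, 0, 0]}, {"xyz": [0, 0, 0], "turn": [0, 0, 0]}])

```text
clock: 20.32
tool_pos: [0.5514, 0.1416, 0.1619]
orientation: [-0.428, 0.852, -0.084, 0.289]
wrist_force: [0.7, 0.2, 0.5]
opening: 0.0601
finger_force: 0.0
```

```bash
python3 st.py; python3 - <<'E'
from h import *
rows(ins(U1,.770+np.pi,out=.04,kx=.0),4)
E
```

```text
q [-0.293  0.353 -0.079  2.323  2.394  0.188 -0.218] 20.325
F tool [-0.7 -0.6  0. ] M tool [-0.42  0.47  0.  ] open 0.06014844858400569
bore in dial [0.0002 0.0012 0.0483] ang x -2.3927676365578074 tilt [-0. -0. -1.]
row x4 xyz [ 0.0001 -0.0002  0.0021] turn [ 0.     -0.     -0.0026] total [ 0.0004 -0.0008  0.0083]
```

Call:
move_arm(targets=[{"xyz": [0, -0.0002, 0.008], "turn": [0, 0, -0.0026]}, {"xyz": [0, -0.0002, 0.012], "turn": [0, 0, -0.0026]}, {"xyz": [0, 0, 0.012], "turn": [0, 0, -0.0026]}, {"xyz": [0, 0, 0.012], "turn": [0, 0, -0.0026]}, {"xyz": [0, 0, 0.004], "turn": [0, 0, 0]}, {"xyz": [0, 0, 0], "turn": [0, 0, 0]}, {"xyz": [0, 0, 0], "turn": [0, 0, 0]}])

```text
clock: 21.2
tool_pos: [0.5786, 0.1464, 0.1229]
orientation: [-0.438, 0.847, -0.087, 0.288]
wrist_force: [-0.4, 0.3, 0.2]
opening: 0.0597
finger_force: 0.0
```

```bash
python3 st.py; python3 - <<'E'
from h import *
im=env.snapshot("scene")[:,:,::-1][215:315,330:430]
w=cv2.convertScaleAbs(env.snapshot("wrist")[:,:,::-1],alpha=1.3)
cv2.imwrite("pics/w6.png",np.c_[cv2.resize(im,(400,400),interpolation=cv2.INTER_CUBIC),w[:,120:520]])
E
```

```text
q [-0.21   0.465 -0.182  2.301  2.475  0.286 -0.261] 21.2
F tool [-0.2  0.4 -0.4] M tool [-0.45  0.41 -0.03] open 0.05969282104421498
bore in dial [0.0005 0.0009 0.0006] ang x -2.369728233172355 tilt [-0. -0. -1.]Traceback (most recent call last):
  File "<stdin>", line 4, in <module>
cv2.error: OpenCV(4.12.0) /io/opencv/modules/imgcodecs/src/loadsave.cpp:1058: error: (-215:Assertion failed) image.channels() == 1 || image.channels() == 3 || image.channels() == 4 in function 'imwrite_'
```

Aligned; closing the fingers.

Call:
move_arm(targets=[{"xyz": [0, 0, 0], "turn": [0, 0, 0]}, {"xyz": [0, 0, 0], "turn": [0, 0, 0]}, {"xyz": [0, 0, 0], "turn": [0, 0, 0]}, {"xyz": [0, 0, 0], "turn": [0, 0, 0]}, {"xyz": [0, 0, 0], "turn": [0, 0, 0]}, {"xyz": [0, 0, 0], "turn": [0, 0, 0]}], hand=0, newtons=40)

```text
clock: 22.05
tool_pos: [0.5786, 0.1464, 0.123]
orientation: [-0.438, 0.847, -0.087, 0.288]
wrist_force: [-3.8, 0.0, 6.1]
opening: 0.0233
finger_force: 39.7
```

```bash
python3 st.py
```

```text
q [-0.21   0.465 -0.182  2.301  2.475  0.286 -0.261] 22.05
F tool [-0.8  0.2 -7.2] M tool [-0.35  0.38  0.02] open 0.023310822800541742
bore in dial [0.0006 0.001  0.0006] ang x -2.3696397369920885 tilt [ 0.  0. -1.]
```

Call:
move_arm(targets=[{"xyz": [0, 0, 0], "turn": [0, 0, 0.03]}, {"xyz": [0, 0, 0], "turn": [0, 0, 0.05]}, {"xyz": [0, 0, 0], "turn": [0, 0, 0.05]}, {"xyz": [0, 0, 0], "turn": [0, 0, 0.05]}, {"xyz": [0, 0, 0], "turn": [0, 0, 0.05]}, {"xyz": [0, 0, 0], "turn": [0, 0, 0.05]}, {"xyz": [0, 0, 0], "turn": [0, 0, 0.05]}, {"xyz": [0, 0, 0], "turn": [0, 0, 0.05]}, {"xyz": [0, 0, 0], "turn": [0, 0, 0.006]}, {"xyz": [0, 0, 0], "turn": [0, 0, 0]}])

```text
clock: 23.3
tool_pos: [0.5792, 0.146, 0.1234]
orientation: [-0.087, 0.95, 0.027, 0.3]
wrist_force: [-3.0, -1.6, 6.4]
opening: 0.0238
finger_force: 39.7
```

Call:
move_arm(targets=[{"xyz": [0, 0, 0], "turn": [0, 0, 0]}, {"xyz": [0, 0, 0], "turn": [0, 0, 0]}, {"xyz": [0, 0, 0], "turn": [0, 0, 0]}])

```text
clock: 23.68
tool_pos: [0.5792, 0.146, 0.1234]
orientation: [-0.087, 0.95, 0.027, 0.3]
wrist_force: [-2.9, -0.8, 6.8]
opening: 0.0236
finger_force: 39.7
```

```bash
python3 st.py
```

```text
q [-0.058  0.482 -0.396  2.298  2.236  0.359 -0.782] 23.675
F tool [-1.5 -0.2 -7.3] M tool [0.25 0.29 0.02] open 0.02362803257855267
bore in dial [0.0014 0.0001 0.0006] ang x 3.141033641417516 tilt [ 0.001 -0.001 -1.   ]
```

Pointing at the mark; now releasing and backing off.

Call:
move_arm(targets=[{"xyz": [0, 0, 0], "turn": [0, 0, 0]}, {"xyz": [0, 0, 0], "turn": [0, 0, 0]}, {"xyz": [0, 0, 0], "turn": [0, 0, 0]}, {"xyz": [0, 0, -0.004], "turn": [0, 0, 0]}, {"xyz": [0, 0, -0.008], "turn": [0, 0, 0]}, {"xyz": [0, 0, -0.012], "turn": [0, 0, 0]}, {"xyz": [0, 0, -0.015], "turn": [0, 0, 0]}, {"xyz": [0, 0, -0.015], "turn": [0, 0, 0]}, {"xyz": [0, 0, -0.015], "turn": [0, 0, 0]}, {"xyz": [0, 0, 0], "turn": [0, 0, 0]}], hand=60)

```text
clock: 24.92
tool_pos: [0.5395, 0.1394, 0.1809]
orientation: [-0.087, 0.949, 0.028, 0.301]
wrist_force: [0.7, -0.2, -0.4]
opening: 0.0599
finger_force: 0.0
```

Call:
move_arm(targets=[{"xyz": [0.05, 0, -0.03], "turn": [0, 0, 0]}, {"xyz": [0.05, 0, -0.03], "turn": [0, 0, 0]}, {"xyz": [0, 0, 0], "turn": [0, 0, 0]}, {"xyz": [0, 0, 0], "turn": [0, 0, 0]}, {"xyz": [0, 0, 0], "turn": [0, 0, 0]}, {"xyz": [0, 0, 0], "turn": [0, 0, 0]}])

```text
clock: 25.68
tool_pos: [0.471, 0.1306, 0.1772]
orientation: [-0.086, 0.95, 0.03, 0.297]
wrist_force: [-0.3, -0.2, -0.0]
opening: 0.0601
finger_force: 0.0
```

```bash
python3 - <<'E'
from h import *
t=cv2.resize(env.snapshot("top")[:,:,::-1][130:230,180:300],(480,400),interpolation=cv2.INTER_CUBIC)
sc=cv2.resize(env.snapshot("scene")[:,:,::-1][215:315,340:420],(320,400),interpolation=cv2.INTER_CUBIC)
cv2.imwrite("pics/w7.png",np.hstack([t,sc]));s=env.sense();print(s["tool_pos"],s["finger_force"],s["clock"])
E
```

```text
[0.47077461 0.1305855  0.17722651] 0.0 25.775
```

View pics/w7.png

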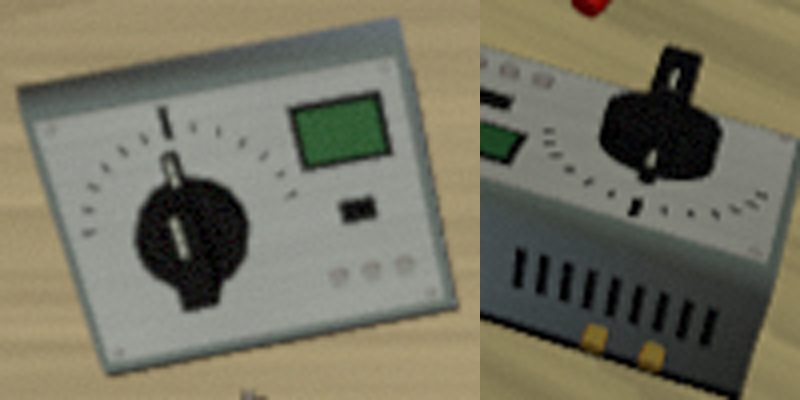

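The knob is seated and its nose tip at about (169,154) in the crop points at the long mark at (166,123). One numeric check before handing in.

```bash
python3 - <<'E'
from h import *
m=env.camera_model("top")
f=lambda X:((proj(m,X)-[180,130])*4).round(1)
print(f([pan(U1,.082,0),pan(U1,.06,0)]))
for y in (-.006,-.003,0,.003,.006): print(y,f([pan(U1,.055,y,.022),pan(U1,.035,y*.64,.022)]))
for h in (.028,.031,.034):print(h,f([pan(U1,0,0,h)]))
E
```

```text
[[163.2 102. ]
 [172.4 134.7]]
-0.006 [[181.4 153. ]
 [186.2 183.1]]
-0.003 [[176.6 153.9]
 [183.2 183.7]]
0 [[171.7 154.8]
 [180.1 184.2]]
0.003 [[166.9 155.8]
 [177.  184.8]]
0.006 [[162.1 156.7]
 [174.  185.4]]
0.028 [[193.7 238.4]]
0.031 [[193.4 240.4]]
0.034 [[193.1 242.3]]
```

Relative to the mark, the nose is at y ≈ 0 mm (both are offset by the same −3 px). Handing in.

```bash
python3 -c "
from workcell import env
print(env.finish_job())"
```

```text
the job is handed in; nothing more can be done
None
```

The pointer knob is fully home on the shaft, its nose points at the long mark to within my measurement, and it was let go with nothing else deliberately touched; I handed the job in at about 26 s and it gave no verdict.

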